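# Soap the scrubbing brush and park it on its sloping drip rest

### The arm

A 6-joint arm with a two-finger parallel gripper is mounted at the origin on the work surface. World frame = base frame: x ahead of the robot, y to its left, z up, the work surface at z = 0. Lengths are in mm, angles in rad, forces in N, time in s.
With the tool pointing down it reaches from about 300 to 775 mm from the base axis. Payload 14.6 kg.
Tool frame: the origin (TCP) lies on the centre line of the jaws, within the pads' length; the fingertips stand manip.finger_overhang ahead of it and the grasp point (between the pads) lies 11 mm behind it (manip.finger_overhang is the distance from the TCP to the fingertips, in mm); y points along the fingers, x is the direction in which the jaws open and shut, and the axes are right-handed (so a half turn about y gives the same grasp; the last joint's range is limited). The gripper opens to 94 mm and grips with 3 to 60 N. Pads are 16 mm wide; open, the fingers measure 119 mm over their backs; the gripper's body (75 mm by 177 mm) begins 78 mm behind the grasp point.
Start: joints at [-1.217, 0.3, 1.521, -0, 1.321, -0.067], TCP at [224.662, -502.012, 213.446] pointing down, gripper open.
Joint ranges: [-3.03, 3.03], [-0.79, 2.21], [0.23, 2.52], [-1.04, 4.18], [0, 3.07], [-2.55, 2.55]. Speed limits (rad/s): [2.22, 2.22, 2.57, 3.14, 3.14, 3.14].

### API

Orientations are given as [roll, pitch, yaw] about the fixed x, y, z axes, in that order (R = Rz(yaw) Ry(pitch) Rx(roll)).
In Python, from cell import monitor, viewer, ticket, manip gives the robot as it stands.
- The arm moves only by the shell command python3 -m jog 'ROWS' [FORCE]. ROWS is JSON, a list of rows, each an object of numbers: "grip": the finger opening in cm, from 0 to 9.4; "dx", "dy", "dz": the shift along the tool's x, y, z in cm; "spin": the turn about the tool's y in degrees. In form: [{"grip": .., "dx": .., "dy": .., "dz": .., "spin": ..}, ...]. A call has 1 to 20 rows; each row is the pose to reach, as a shift and turn from the pose commanded when the call began, along the tool's axes at that moment; what a row does not reach only later rows make up. A row lasts 1/8 s, in which the tool goes at most 62.5 mm and 10.7 degrees, less where a joint would pass 70% of its speed; a pose out of reach is approached as far as the arm can. A call with a gripper value outside its range is refused whole. The fingers move at their own pace and stop on an object; FORCE is the grip in N (left out, the last holds). Time passes only in rows, so rows that repeat a pose let the fingers close. It gives the time, the measured TCP pose, the force and the opening at its end, in the units of the state.
- monitor.read_state(): the state, without advancing time (a new reading comes with each control period).
- viewer.camera(name): name is "side" or "top" or "wrist"; returns a dict with "color" (384x512x3 uint8, red, green, blue), "vertical_fov" (degrees; the focal length in pixels is half the picture's height over the tangent of half this angle, whatever the lens; pixels are square), "cx", "cy" (the principal point, pixels), "rvec" (rotation vector, rad) and "tvec" (3), from world to camera coordinates, as OpenCV has them. Camera axes: x right, y down, z forward; pixel columns grow to the right and rows downward; lengths in mm; the calibration is good to about 2 mm. A picture is of the moment at which its call begins. There is no depth.
- ticket.sign_off(): hands the job in, once; it reports no verdict.
The state is a dict: "clock": time; "joints": joint angles; "qd": joint speeds; "effort": joint torques, N m; "eef_pos": TCP position; "eef_rot": TCP orientation; "wrist_force": force on the tool from outside, world axes, zero at the start; "moment": the same for the moment, N m; "finger_gap": finger opening in mm.
Only numpy, scipy, OpenCV 4.12 (cv2) and the standard library are available. Lean on these libraries where they do the work, as an engineer would, in place of code of your own. Each camera call takes 0.05 s, during which the arm holds its last target. There are 200 camera calls.

### The job

Get the scrubbing brush ready for the next pan: hold it bristles down over the middle of the steel plate of the soap dispenser and use it to push the plate all the way down to its stop, keeping the fingers off the plate. Then set the brush, without dropping it, bristles down on the narrow green sloping rest, centred and straight along it (either end up), so that it stays there by itself. Leave the other things on the counter where they are.

Things in the scene. Friction and masses are not known exactly. Their poses are not given: they have to be found in the camera images.
- brush: hand scrubbing brush, loose, about 140 g: brown wooden block 110 (x) x 42 (y) x 22 mm with white stiff bristles (100 x 34 mm) below it. Origin: centre of the bristle tips; x along its length, z up through the wood. Bristles take z = 0 to 18 mm, wood z = 18 to 40 mm. It starts bristles down on the counter; grip the wood across its 42 mm width.
- dispenser: blue round soap dispenser, 104 mm in diameter, fixed to the counter, its body 66 mm high with a sprung round plate on top. Origin: centre of its foot on the counter; z up.
- plate_top (a point): centre of the upper face of the dispenser's round steel plate (84 mm in diameter, 8 mm thick), 88 mm above the counter when up; moves with the plate
- plate (a joint): travel of the steel plate, m: 0 = up, 0.014 = fully down at its stop. A spring pushes it up with 3 N at the top and 11.4 N at the stop; the brush's own weight does not move it.
- rest: drip rest, fixed to the counter: black foot 120 (x) x 74 (y) x 6 mm with two steel legs that carry a green sloping deck. Origin: centre of the foot on the counter; the deck's low end points to its -x.
- deck: the green sloping deck of the rest, 130 mm (x) x 40 mm (y), 5 mm thick. Origin: centre of its upper face, 85 mm above the counter over the foot's centre; x runs up the slope (20 degrees, 0.35 rad), y level across it, z square to it. At the low end a lip 6 mm thick stands 10 mm above the deck, its inner face at x = -65 mm.
- ramekin: white ramekin, 68 mm across, 42 mm high, bystander; origin: centre of its underside
- lemon: yellow half lemon, cut side down, 60 mm across, 34 mm high, bystander; origin: centre of its underside
- jam_jar: red jam jar with a black lid, 66 mm across, 90 mm high, bystander; origin: centre of its underside
- vanilla: small amber bottle with a yellow cap, 42 mm across, 130 mm high, bystander; origin: centre of its underside
- oil: dark green oil bottle, 66 mm across, 240 mm high, bystander; origin: centre of its underside
- carton: white and blue milk carton, 70 x 90 mm, 205 mm high with its cap, bystander; origin: centre of its underside
Not all that is in view belongs to the job. What is shaped like the brush but purple or red is not meant.

How it is judged (in metres and radians):
On the way:
1. the brush, bristles down over the middle of the plate (within 25 mm), pushes the plate down to its stop (at least 12 of 14 mm), no finger on the plate (value of joint plate above 0.012 m and contact force between brush and plate above 4 N and horizontal distance between brush and plate_top below 0.025 m and angle between brush's own z axis and vertical below 0.25 rad and contact force between the fingers and plate below 0.5 N), for 0.2 s.
At the end, for the whole second after the job is handed in: The brush lies still on the green deck, bristles down and flat on it, its centre within 12 mm of the deck's centre line and 20 mm of its middle lengthwise, straight along it within 0.2 rad, either end up (x of brush in the frame of deck between -0.02 and 0.02 m and y of brush in the frame of deck between -0.012 and 0.012 m and z of brush in the frame of deck between -0.004 and 0.006 m and angle between the x axis of brush and the x axis of deck, either way round below 0.2 rad and angle between the z axis of brush and the z axis of deck, either way round below 0.12 rad and angle between brush's own z axis and vertical below 0.6 rad and linear speed of brush below 0.02 m/s); the robot touches nothing.
It fails at once if the brush is dropped (falls freely faster than 0.5 m/s, about 13 mm) (contact force between brush and anything else below 0.05 N and linear speed of brush above 0.5 m/s).
It fails at once if a finger pushes on the steel plate (contact force between the fingers and plate above 2 N).
It fails at once if one of the other things on the counter is shifted by more than 30 mm (distance of any of ramekin, lemon, jam_jar, vanilla, oil, carton from where it was at the start of the episode above 0.03 m).
It also fails if it takes over 45 s, if anything falls off the work surface, if the arm or the gripper's body presses on something with over 40 N, if the wrist force passes 120 N, or if a joint passes its speed limit or range.

## Working session

There is one attempt and no reset: what is moved stays moved. The work goes in short steps, Python scripts to look and compute and a shell command to move; the robot and the scene stay as the last step left them, time stands still between calls to the robot, and variables do not carry over. Pictures are saved under pics/ and viewed, about 8 in all and at most 12, crops included, and the job is handed in when it is done.

```bash
ls; mkdir -p pics; python3 - <<'E'
from cell import monitor, viewer, ticket, manip
import cv2,json,pickle
print(manip.finger_overhang, monitor.read_state())
D={}
for n in("side","top","wrist"):
    c=viewer.camera(n);D[n]=c
    print(n,c["vertical_fov"],c["cx"],c["cy"],c["rvec"],c["tvec"])
    cv2.imwrite(f"pics/{n}0.png",c["color"][:,:,::-1])
pickle.dump(D,open("d0.pkl","wb"))
E
```

```text
pics
8.0 {'clock': 0.0, 'joints': array([-1.21659825e+00,  3.00509932e-01,  1.52160632e+00, -5.36708516e-06,
        1.32067169e+00, -6.65959773e-02]), 'qd': array([ 0.00049799, -0.00142962, -0.0011392 , -0.00037666, -0.0016139 ,
       -0.00014123]), 'effort': array([-6.06427311e-04, -5.31804621e+01, -3.52736878e+01,  7.07556750e-02,
        2.44296261e-02, -1.23195082e-04]), 'eef_pos': array([ 224.5755968 , -501.77964049,  212.85434115]), 'eef_rot': array([-1.57072197e+00,  1.19298982e-03, -1.15000089e+00]), 'wrist_force': array([ 0.68473126,  0.08019929, -0.6711821 ]), 'moment': array([ 0.00830392,  0.07345365, -0.03993716]), 'finger_gap': 93.86713225688013}
side 50.809045389602986 258.4424654176487 191.08639031896556 [ 1.06444709 -2.29645022  1.15498988] [ 354.39971383  302.73827402 1023.37227566]
top 51.37725665308825 259.0421662184946 195.40619455214875 [ 2.13457671 -2.19533739  0.14033754] [  18.64396642  534.60640185 1405.33483799]
wrist 69.06229466254057 255.46350211383594 194.70531439153945 [-2.42431823  1.57358768  0.22920457] [-551.02701507  -30.12248877  392.39023841]
```

View pics/top0.png

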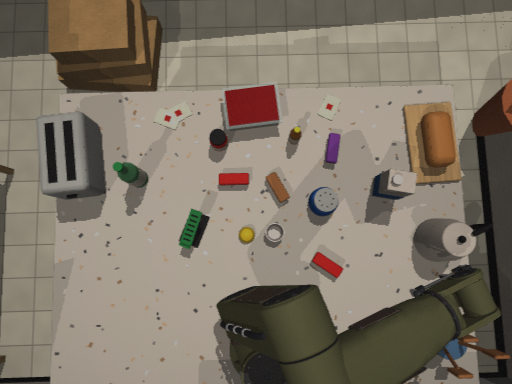

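View pics/side0.png

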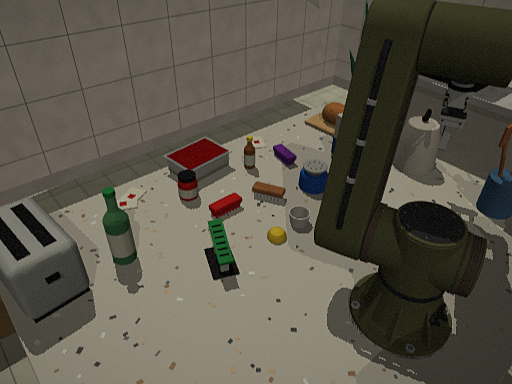

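Top view: brown brush at (278,187), dispenser plate at (324,201), green deck at (191,229) with its foot to the right. The ramekin (274,233), lemon (247,235), and red decoys (234,179) and (327,265) are nearby. In the side view the brush is at (268,191), the plate at (315,167) and the deck at (220,242), with the low end toward about (225,262).

```bash
cat >h.py <<'E'
import numpy as np,cv2
def cam(c):
    R=cv2.Rodrigues(np.array(c["rvec"],float))[0]; t=np.array(c["tvec"],float)
    f=192/np.tan(np.radians(c["vertical_fov"])/2)
    return R,t,f
def ray(c,uv,z):
    R,t,f=cam(c); uv=np.atleast_2d(uv).astype(float)
    d=np.c_[(uv[:,0]-c["cx"])/f,(uv[:,1]-c["cy"])/f,np.ones(len(uv))]@R
    o=-R.T@t
    return o+d*((z-o[2])/d[:,2])[:,None]
def proj(c,P):
    R,t,f=cam(c); q=np.atleast_2d(P)@R.T+t
    return np.c_[c["cx"]+f*q[:,0]/q[:,2],c["cy"]+f*q[:,1]/q[:,2]]
def mask(c,h0,h1,s0,v0,v1,box):
    H=cv2.cvtColor(c["color"],cv2.COLOR_RGB2HSV)
    m=cv2.inRange(H,(h0,s0,v0),(h1,255,v1)); k=np.zeros_like(m); x0,y0,x1,y1=box; k[y0:y1,x0:x1]=255
    m=cv2.morphologyEx(m&k,cv2.MORPH_CLOSE,np.ones((3,3)))
    cs,_=cv2.findContours(m,cv2.RETR_EXTERNAL,cv2.CHAIN_APPROX_NONE)
    return max(cs,key=cv2.contourArea)[:,0,:]
E
python3 - <<'E'
import pickle;from h import *
D=pickle.load(open("d0.pkl","rb"));t=D["top"]
R,T,f=cam(t);print("camera pos",-R.T@T)
b=mask(t,0,20,90,40,255,(262,165,295,210)); P=ray(t,b,40)[:,:2].astype(np.float32); print("brush",len(b),b.min(0),b.max(0),cv2.minAreaRect(P))
d=mask(t,100,125,120,20,255,(300,180,345,222));print("disp blue",d.min(0),d.max(0)); print(cv2.minEnclosingCircle(ray(t,d,66)[:,:2].astype(np.float32)))
g=mask(t,45,85,90,30,255,(170,200,212,260));print("deck",g.min(0),g.max(0),cv2.minAreaRect(ray(t,g,85)[:,:2].astype(np.float32)))
print("ram,lemon,jar,van",ray(t,[[274,233],[247,235],[218,139],[296,133]],40))
s=D["side"]
print("side chk brush",ray(s,[[268,190]],30), "plate",ray(s,[[315,167]],88))
g=mask(s,45,85,90,30,255,(200,210,240,280));print(g.min(0),g.max(0),cv2.boxPoints(cv2.minAreaRect(g)))
for n,c,x in(("t",t,(160,160,350,270)),("s",s,(180,140,340,290))):
    x0,y0,x1,y1=x; cv2.imwrite(f"pics/{n}crop.png",cv2.resize(c["color"][y0:y1,x0:x1,::-1],None,fx=4,fy=4,interpolation=2))
E
```

```text
camera pos [ 364.89440812   21.39449531 1458.59931295]
brush 67 [266 172] [288 202] ((563.2757568359375, -61.98712921142578), (108.67694091796875, 41.45750045776367), 28.3033447265625)
disp blue [309 188] [334 215]
((503.5426025390625, -217.38002014160156), 48.66812515258789)
deck [179 209] [201 248] ((420.5329284667969, 243.29049682617188), (42.48358154296875, 130.96884155273438), 69.62723541259766)
ram,lemon,jar,van [[ 398.47121641  -45.37322841   40.        ]
 [ 394.14095051   50.34522084   40.        ]
 [ 744.59322766  147.06883934   40.        ]
 [ 759.57566094 -137.7009826    40.        ]]
side chk brush [[560.14024293 -56.89406066  30.        ]] plate [[ 499.16189204 -215.67546841   88.        ]]
[208 218] [233 265] [[205.79817 221.66055]
 [220.7523  217.17432]
 [234.12846 261.76147]
 [219.17433 266.2477 ]]
```

View pics/tcrop.png

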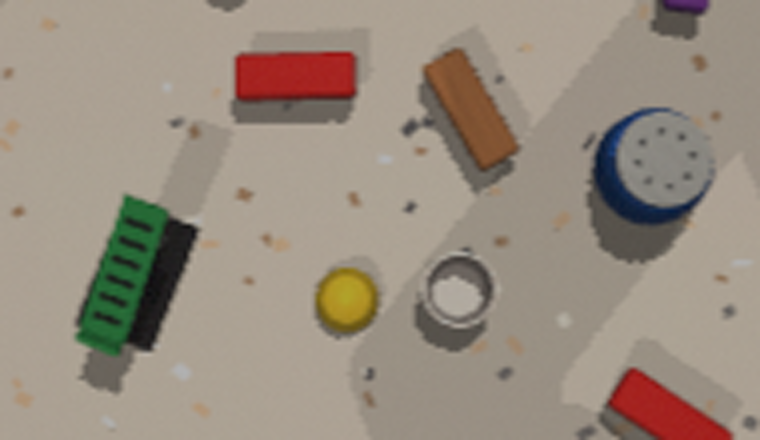

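The top crop confirms the layout: brush axis about +28° from world x, deck axis about -20°. Next I check which end of the deck is high.

View pics/scrop.png

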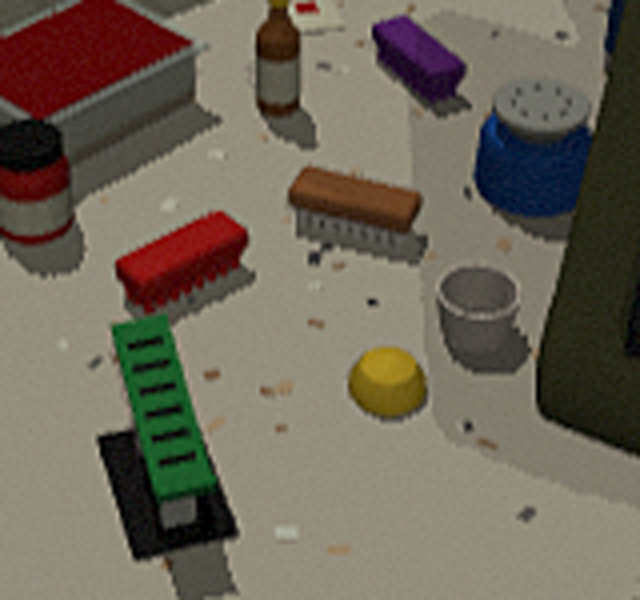

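```bash
python3 - <<'E'
import pickle;from h import *
from scipy.spatial.transform import Rotation as Ro
D=pickle.load(open("d0.pkl","rb"));t=D["top"];s=D["side"]
g=mask(t,45,85,90,30,255,(170,200,212,260));q=cv2.boxPoints(cv2.minAreaRect(g));print(q)
q=q[np.argsort(q[:,1])]
hi=ray(t,q[:2],107).mean(0);lo=ray(t,q[2:],67).mean(0);print("hi",hi,"lo",lo,np.degrees(np.arctan2(*(hi-lo)[[1,0]])),np.hypot(*(hi-lo)[:2]),"w",[np.linalg.norm(np.diff(ray(t,q[i:i+2],z),axis=0)) for i,z in((0,107),(2,67))])
H=cv2.cvtColor(t["color"],cv2.COLOR_RGB2HSV)
d=mask(t,0,180,0,120,255,(309,187,340,213))
# plate: low-saturation bright disc beside blue
m=((H[...,1]<60)&(H[...,2]>120)).astype(np.uint8)
import sys
print("plate px row 201:",H[201,300:346].tolist()[::2])
print(Ro.from_euler("xyz",[-1.5707,0.0012,-1.15]).as_matrix().round(3))
print("start brush wood z39 proj",proj(t,[563,-62,40]))
E
```

```text
[[177.87784 244.7421 ]
 [190.84164 208.44345]
 [202.49774 212.60635]
 [189.53394 248.905  ]]
hi [480.17382423 217.44545069 107.        ] lo [359.18124596 269.19157463  67.        ] -23.15543417517678 131.5935611631451 w [np.float64(42.159831399189514), np.float64(42.92938054424797)]
plate px row 201: [[16, 36, 154], [15, 36, 155], [17, 35, 154], [15, 36, 154], [170, 8, 90], [109, 176, 55], [109, 186, 74], [0, 0, 101], [19, 14, 141], [17, 17, 136], [26, 15, 121], [20, 17, 136], [23, 17, 139], [21, 13, 136], [20, 17, 139], [20, 17, 135], [23, 15, 135], [20, 17, 136], [23, 17, 138], [17, 29, 142], [16, 35, 154], [17, 37, 172], [16, 34, 171]]
[[ 0.408 -0.     0.913]
 [-0.913  0.001  0.408]
 [-0.001 -1.     0.   ]]
start brush wood z39 proj [[277.11332072 186.86998806]]
```

Side crop: deck's far end at about (140,321) in the crop and near end at (187,492), with the steel leg showing below it. I'll triangulate both ends.

```bash
cat >>h.py <<'E'
def tri(c1,p1,c2,p2):
    M=[]
    for c in(c1,c2):
        R,t,f=cam(c);K=np.array([[f,0,c["cx"]],[0,f,c["cy"]],[0,0,1]]);M.append(K@np.c_[R,t])
    X=cv2.triangulatePoints(M[0],M[1],np.float64(p1),np.float64(p2));return X[:3,0]/X[3,0]
E
python3 - <<'E'
import pickle;from h import *
D=pickle.load(open("d0.pkl","rb"));t=D["top"];s=D["side"]
print("far",tri(t,(196.7,210.5),s,(215,220.3)),"near",tri(t,(183.7,246.8),s,(226.8,263.)))
H=cv2.cvtColor(t["color"],cv2.COLOR_RGB2HSV)
f=mask(t,0,180,0,0,45,(185,200,215,260));q=cv2.boxPoints(cv2.minAreaRect(f));print("foot px",q,"world",ray(t,q,6)[:,:2])
E
```

```text
far [480.41186307 217.80868784 101.07521203] near [359.04167291 269.56108354  63.75173505]
foot px [[191.40001 244.80005]
 [201.60002 214.20004]
 [208.80003 216.60004]
 [198.60002 247.20004]] world [[365.37212575 252.3073754 ]
 [474.87139539 214.30577763]
 [465.39554685 188.25622033]
 [356.04346219 226.47767315]]
```

The far end is the high one: uphill yaw is about -20.3°, deck centre about (422, 241). I'll move above the brush first.

```bash
python3 -m jog '[{"grip":9.4,"dx":-6.5,"dz":12,"spin":-1},{"grip":9.4,"dx":-13,"dz":24,"spin":-2},{"grip":9.4,"dx":-20,"dz":37,"spin":-3},{"grip":9.4,"dx":-26.4,"dz":48.8,"spin":-4.2},{"grip":9.4,"dx":-26.4,"dz":48.8,"spin":-4.2},{"grip":9.4,"dx":-26.4,"dz":48.8,"spin":-4.2},{"grip":9.4,"dx":-26.4,"dz":48.8,"spin":-4.2},{"grip":9.4,"dx":-26.4,"dz":48.8,"spin":-4.2},{"grip":9.4,"dx":-26.4,"dz":48.8,"spin":-4.2},{"grip":9.4,"dx":-26.4,"dz":48.8,"spin":-4.2},{"grip":9.4,"dx":-26.4,"dz":48.8,"spin":-4.2},{"grip":9.4,"dx":-26.4,"dz":48.8,"spin":-4.2},{"grip":9.4,"dx":-26.4,"dz":48.8,"spin":-4.2},{"grip":9.4,"dx":-26.4,"dz":48.8,"spin":-4.2}]' 40
python3 - <<'E'
from cell import viewer,monitor
from h import *;import pickle
c=viewer.camera("wrist");pickle.dump(c,open("w1.pkl","wb"));cv2.imwrite("pics/w1.png",c["color"][:,:,::-1])
R,t,f=cam(c);print("cam",-R.T@t,R[2]);print(proj(c,[[563,-62,40],[503,-217,88]]))
b=mask(c,3,17,110,30,255,(0,0,512,384));P=ray(c,b,40)[:,:2].astype(np.float32);print(b.min(0),b.max(0),cv2.minAreaRect(P))
print(monitor.read_state()["joints"])
E
```

```text
cam [ 300.19283634 -469.51621085  384.73010626] [-0.26043246 -0.11619604 -0.95847453]
[[ -89.39347525 -438.98576411]
 [  51.13835186 -302.94398084]]
[233 359] [298 383] ((-54.055633544921875, -644.7928466796875), (48.96045684814453, 104.1037368774414), 24.01852035522461)
[-1.21659760e+00  3.00265205e-01  1.52135154e+00  1.45956843e-05
  1.32068809e+00 -6.66207954e-02]validation failed for argument at $[0]...
```

View pics/w1.png

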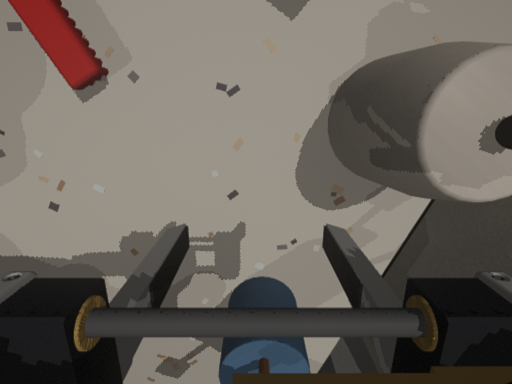

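The move was refused, so this wrist picture is from the start pose: a red decoy at top left and the kettle at top right. The rows probably need all five keys.

```bash
python3 -m jog '[{"grip":9.4,"dx":-6.5,"dy":0,"dz":12,"spin":-1},{"grip":9.4,"dx":-13,"dy":0,"dz":24,"spin":-2},{"grip":9.4,"dx":-20,"dy":0,"dz":37,"spin":-3},{"grip":9.4,"dx":-26.4,"dy":0,"dz":48.8,"spin":-4.2},{"grip":9.4,"dx":-26.4,"dy":0,"dz":48.8,"spin":-4.2},{"grip":9.4,"dx":-26.4,"dy":0,"dz":48.8,"spin":-4.2},{"grip":9.4,"dx":-26.4,"dy":0,"dz":48.8,"spin":-4.2},{"grip":9.4,"dx":-26.4,"dy":0,"dz":48.8,"spin":-4.2},{"grip":9.4,"dx":-26.4,"dy":0,"dz":48.8,"spin":-4.2},{"grip":9.4,"dx":-26.4,"dy":0,"dz":48.8,"spin":-4.2},{"grip":9.4,"dx":-26.4,"dy":0,"dz":48.8,"spin":-4.2},{"grip":9.4,"dx":-26.4,"dy":0,"dz":48.8,"spin":-4.2},{"grip":9.4,"dx":-26.4,"dy":0,"dz":48.8,"spin":-4.2},{"grip":9.4,"dx":-26.4,"dy":0,"dz":48.8,"spin":-4.2}]' 40
cat > look.py <<'E'
from cell import viewer,monitor
from h import *;import pickle,sys
n,name=sys.argv[1:3]
c=viewer.camera(n);pickle.dump(c,open(name+".pkl","wb"));cv2.imwrite(f"pics/{name}.png",c["color"][:,:,::-1])
E
python3 look.py wrist w2
python3 - <<'E'
from cell import monitor
from h import *;import pickle
c=pickle.load(open("w2.pkl","rb"))
R,t,f=cam(c);print("cam",-R.T@t,R[2]);print(proj(c,[[563,-62,40],[503,-217,88],[422,241,85]]))
b=mask(c,3,17,110,30,255,(0,0,512,384));P=ray(c,b,40)[:,:2].astype(np.float32);print(b.min(0),b.max(0),cv2.minAreaRect(P))
s=monitor.read_state();print(s["joints"],s["eef_pos"],s["eef_rot"])
E
```

```text
clock: 1.95
eef_pos: [562.1, -62.2, 213.6]
eef_rot: [-1.571, -0.0, -1.078]
wrist_force: [-0.9, 0.3, -0.3]
finger_gap: 93.9
cam [634.91943419 -24.29977521 385.32279256] [-0.25082505 -0.13557903 -0.95849107]
[[254.5860574  178.45005592]
 [342.39818643 287.01960511]
 [-50.48288586 171.20673594]]
[241 135] [272 217] ((565.1227416992188, -63.66716384887695), (106.38248443603516, 39.41937255859375), 28.88460350036621)
[-1.74715342e-01  3.34378127e-01  1.47543043e+00  3.51560617e-05
  1.33156882e+00  9.02579513e-01] [562.13883931 -62.05106051 213.59068983] [-1.57060619e+00 -1.06571678e-04 -1.07730319e+00]
```

The wrist view puts the brush at (565, -63.5) with yaw 28.9°. I'll descend, grip and lift slightly.

```bash
python3 -m jog '[{"grip":9.4,"dx":0.26,"dy":5,"dz":0.19,"spin":-0.6},{"grip":9.4,"dx":0.26,"dy":10,"dz":0.19,"spin":-0.6},{"grip":9.4,"dx":0.26,"dy":14,"dz":0.19,"spin":-0.6},{"grip":9.4,"dx":0.26,"dy":17,"dz":0.19,"spin":-0.6},{"grip":9.4,"dx":0.26,"dy":18.5,"dz":0.19,"spin":-0.6},{"grip":9.4,"dx":0.26,"dy":19.3,"dz":0.19,"spin":-0.6},{"grip":9.4,"dx":0.26,"dy":19.3,"dz":0.19,"spin":-0.6},{"grip":9.4,"dx":0.26,"dy":19.3,"dz":0.19,"spin":-0.6}]' 40
python3 -m jog '[{"grip":3.5,"dx":0,"dy":0,"dz":0,"spin":0},{"grip":3.5,"dx":0,"dy":0,"dz":0,"spin":0},{"grip":3.5,"dx":0,"dy":0,"dz":0,"spin":0},{"grip":3.5,"dx":0,"dy":0,"dz":0,"spin":0},{"grip":3.5,"dx":0,"dy":0,"dz":0,"spin":0},{"grip":3.5,"dx":0,"dy":0,"dz":0,"spin":0},{"grip":3.5,"dx":0,"dy":0,"dz":0,"spin":0},{"grip":3.5,"dx":0,"dy":0,"dz":0,"spin":0}]' 40
```

```text
clock: 3.0
eef_pos: [565.7, -63.2, 21.5]
eef_rot: [-1.57, -0.001, -1.066]
wrist_force: [-0.8, -1.2, 0.7]
finger_gap: 93.9
clock: 4.0
eef_pos: [565.1, -63.1, 20.4]
eef_rot: [-1.571, 0.0, -1.066]
wrist_force: [-0.6, 0.5, -0.8]
finger_gap: 41.5
```

```bash
python3 -m jog '[{"grip":3.5,"dx":0,"dy":-2,"dz":0,"spin":0},{"grip":3.5,"dx":0,"dy":-5,"dz":0,"spin":0},{"grip":3.5,"dx":0,"dy":-10,"dz":0,"spin":0},{"grip":3.5,"dx":0,"dy":-13,"dz":0,"spin":0},{"grip":3.5,"dx":2,"dy":-13,"dz":-2.5,"spin":0},{"grip":3.5,"dx":4.5,"dy":-13,"dz":-5.6,"spin":0},{"grip":3.5,"dx":7.5,"dy":-13,"dz":-9.4,"spin":0},{"grip":3.5,"dx":9.5,"dy":-13,"dz":-12,"spin":0},{"grip":3.5,"dx":10.4,"dy":-13,"dz":-13,"spin":0},{"grip":3.5,"dx":10.4,"dy":-13,"dz":-13,"spin":0},{"grip":3.5,"dx":10.4,"dy":-13,"dz":-13,"spin":0}]'
python3 look.py side s3
python3 - <<'E'
from h import *
i=cv2.imread("pics/s3.png")[100:260,180:380];cv2.imwrite("pics/s3c.png",cv2.resize(i,None,fx=3.5,fy=3.5,interpolation=2))
E
```

```text
clock: 5.38
eef_pos: [502.0, -216.1, 150.4]
eef_rot: [-1.571, 0.0, -1.065]
wrist_force: [-0.1, 0.1, -1.4]
finger_gap: 41.6
```

View pics/s3c.png

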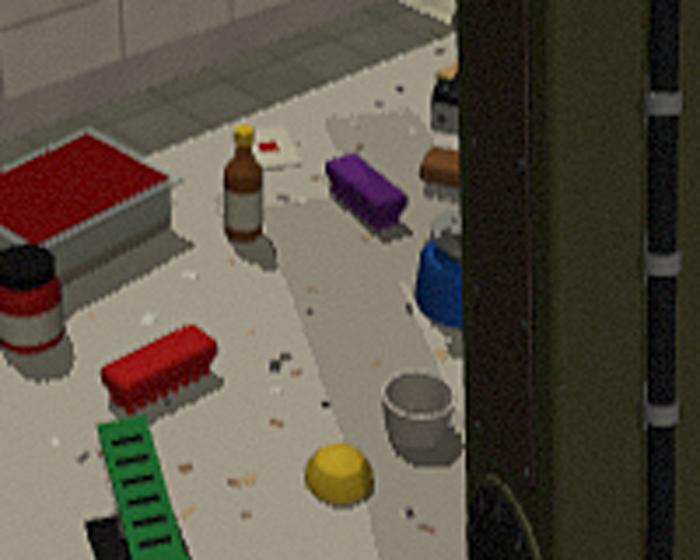

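The brush is held level above the plate, though the arm partly hides it (view 6). I'll press now.

```bash
python3 -m jog '[{"grip":3.5,"dx":0,"dy":2,"dz":0,"spin":0},{"grip":3.5,"dx":0,"dy":3.6,"dz":0,"spin":0},{"grip":3.5,"dx":0,"dy":4.2,"dz":0,"spin":0},{"grip":3.5,"dx":0,"dy":4.7,"dz":0,"spin":0},{"grip":3.5,"dx":0,"dy":5.2,"dz":0,"spin":0},{"grip":3.5,"dx":0,"dy":5.5,"dz":0,"spin":0},{"grip":3.5,"dx":0,"dy":5.5,"dz":0,"spin":0},{"grip":3.5,"dx":0,"dy":5.5,"dz":0,"spin":0},{"grip":3.5,"dx":0,"dy":5.5,"dz":0,"spin":0}]'
```

```text
clock: 6.55
eef_pos: [501.9, -216.9, 96.3]
eef_rot: [-1.57, -0.001, -1.066]
wrist_force: [-3.9, 4.7, 8.2]
finger_gap: 41.9
```

```bash
python3 -m jog '[{"grip":3.5,"dx":0,"dy":0.1,"dz":0,"spin":0},{"grip":3.5,"dx":0,"dy":0.2,"dz":0,"spin":0},{"grip":3.5,"dx":0,"dy":0.25,"dz":0,"spin":0},{"grip":3.5,"dx":0,"dy":0.25,"dz":0,"spin":0},{"grip":3.5,"dx":0,"dy":0.25,"dz":0,"spin":0},{"grip":3.5,"dx":0,"dy":0.25,"dz":0,"spin":0}]'; python3 -c "
from cell import monitor
s=monitor.read_state();print(s['wrist_force'],s['moment'],s['eef_pos'])"
```

```text
clock: 7.3
eef_pos: [502.0, -216.9, 94.3]
eef_rot: [-1.57, -0.001, -1.066]
wrist_force: [-6.3, 5.9, 13.4]
finger_gap: 41.7
[-6.33934414  5.87163886 13.3905517 ] [0.99206505 1.06452291 0.02116424] [ 502.00164106 -216.89855232   94.34047053]
```

```bash
python3 -m jog '[{"grip":3.5,"dx":0,"dy":0.1,"dz":0,"spin":0},{"grip":3.5,"dx":0,"dy":0.1,"dz":0,"spin":0},{"grip":3.5,"dx":0,"dy":0.1,"dz":0,"spin":0},{"grip":3.5,"dx":0,"dy":0.1,"dz":0,"spin":0}]'; python3 look.py wrist w4;python3 look.py top t4; python3 - <<'E'
from h import *
i=cv2.imread("pics/w4.png");j=cv2.imread("pics/t4.png")[140:240,260:393]
cv2.imwrite("pics/c4.png",cv2.resize(np.hstack([i,cv2.resize(j,(512,384))]),(800,300)))
E
```

```text
clock: 7.8
eef_pos: [502.0, -216.9, 94.2]
eef_rot: [-1.57, -0.001, -1.066]
wrist_force: [-9.4, 7.3, 24.3]
finger_gap: 42.2
```

View pics/c4.png

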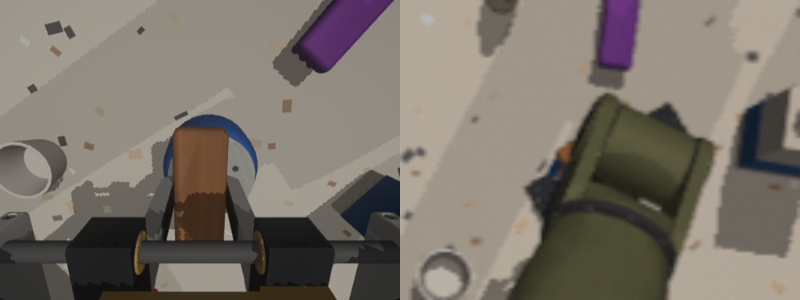

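View 7: the brush (px 200) is over the plate, but the blue body is centred about 12 px to its right, so I'll check the offset numerically. The force rose from 13 to 24 N while the height stayed at 94.2 mm, so the plate is at its stop.

```bash
python3 - <<'E'
import pickle;from h import *
from scipy.optimize import least_squares
for n,box in(("w2",(280,200,400,383)),("w4",(190,130,345,230))):
    c=pickle.load(open(n+".pkl","rb"))
    b=mask(c,100,125,110,25,255,box);
    hull=cv2.convexHull(b)[:,0,:];P=ray(c,hull,66)[:,:2]
    r=least_squares(lambda p:np.hypot(*(P-p).T)-52,P.mean(0)+[-10,-10],loss="soft_l1",f_scale=2)
    print(n,b.min(0),b.max(0),r.x,np.round(r.fun,0))
E
```

```text
w2 [301 227] [329 293] [ 527.2687106 -206.3797815] [-37. -37.   6.   3.   2.  -0.  -2.  -1.   0.   1.   1.   1.   1.   1.
  -0.  -0.]
w4 [233 147] [328 222] [ 509.33567418 -219.06016706] [ 1.  1.  1.  1.  1.  1.  1.  1. -0. -1. -1. -1. -1. -1. -0. -0. -1. -4.
 -3. -3. -1.  0.  1.]
```

The brush is 8 mm off the plate centre, which is well inside 25 mm, and the plate was held at its stop for about 0.8 s. Next: lift, carry and turn over the rest.

```bash
python3 -m jog '[{"grip":3.5,"dx":0,"dy":-2,"dz":0,"spin":0},{"grip":3.5,"dx":0,"dy":-6,"dz":0,"spin":0},{"grip":3.5,"dx":0,"dy":-10,"dz":0,"spin":0},{"grip":3.5,"dx":-3,"dy":-10.5,"dz":1,"spin":-9},{"grip":3.5,"dx":-7,"dy":-10.5,"dz":2.3,"spin":-18},{"grip":3.5,"dx":-11,"dy":-10.5,"dz":3.6,"spin":-28},{"grip":3.5,"dx":-15,"dy":-10.5,"dz":4.8,"spin":-38},{"grip":3.5,"dx":-19,"dy":-10.5,"dz":6.1,"spin":-48},{"grip":3.5,"dx":-23,"dy":-10.5,"dz":7.4,"spin":-58},{"grip":3.5,"dx":-27,"dy":-10.5,"dz":8.7,"spin":-68},{"grip":3.5,"dx":-31,"dy":-10.5,"dz":10,"spin":-78},{"grip":3.5,"dx":-35,"dy":-10.5,"dz":11.3,"spin":-88},{"grip":3.5,"dx":-39,"dy":-10.5,"dz":12.6,"spin":-98},{"grip":3.5,"dx":-42,"dy":-10.5,"dz":13.6,"spin":-108},{"grip":3.5,"dx":-44,"dy":-10.5,"dz":14.2,"spin":-118},{"grip":3.5,"dx":-44.8,"dy":-10.5,"dz":14.4,"spin":-126},{"grip":3.5,"dx":-44.8,"dy":-10.5,"dz":14.4,"spin":-130.6},{"grip":3.5,"dx":-44.8,"dy":-10.5,"dz":14.4,"spin":-130.6},{"grip":3.5,"dx":-44.8,"dy":-10.5,"dz":14.4,"spin":-130.6}]' 40
python3 look.py wrist w5;python3 look.py side s5; python3 - <<'E'
from h import *;import pickle
c=pickle.load(open("w5.pkl","rb"));u=np.array([.937,-.35]);
print(proj(c,[[422+61*.937,241-61*.35,107],[422-61*.937,241+61*.35,63]]))
i=cv2.imread("pics/w5.png");j=cv2.imread("pics/s5.png")[150:300,160:360]
cv2.imwrite("pics/c5.png",cv2.resize(np.hstack([i,cv2.resize(j,(512,384))]),(800,300)))
E
```

```text
clock: 10.28
eef_pos: [411.2, 244.7, 197.0]
eef_rot: [-1.571, -0.0, 1.211]
wrist_force: [0.6, 0.2, -2.3]
finger_gap: 42.1
[[257.90173433 265.11125167]
 [257.44089356 144.00525148]]
```

View pics/c5.png

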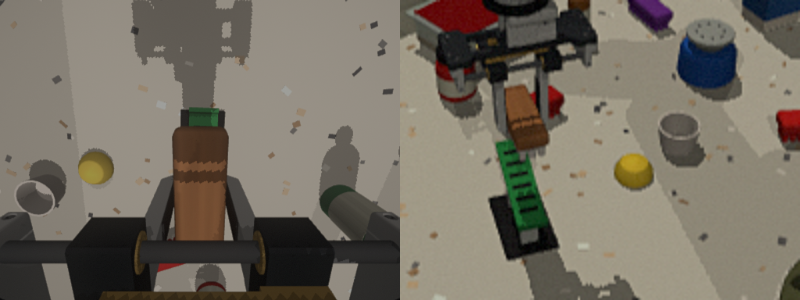

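View 8: the brush is held level above the deck, with the green low end and lip visible just beyond it at (203,117). I'll measure the lip from this close view.

```bash
python3 - <<'E'
from h import *;import pickle
c=pickle.load(open("w5.pkl","rb"))
g=mask(c,45,85,90,20,255,(220,120,300,175));print(g.min(0),g.max(0))
# lip top outer edge: deck x=-71,z=10 ; height above counter
th=np.radians(20);zl=85-71*np.sin(th)+10*np.cos(th)
top=g[g[:,1]<=g[:,1].min()+1];e=np.array([[top[:,0].min(),g[:,1].min()],[top[:,0].max(),g[:,1].min()]])
P=ray(c,e,zl);print("lip outer corners",e,P,np.linalg.norm(P[0]-P[1]))
m=P.mean(0)[:2]; d=(P[1]-P[0])[:2];ang=np.degrees(np.arctan2(d[1],d[0]));print("across angle",ang)
u=np.array([np.cos(np.radians(-20.5)),np.sin(np.radians(-20.5))])
horiz=-71*np.cos(th)-10*np.sin(th)
print("lip mid",m,"deck centre est",m-horiz*u)
b=mask(c,3,17,90,30,255,(200,140,310,300));print(b.min(0),b.max(0))
P=ray(c,b[b[:,1]<b[:,1].min()+3],216.5-0)[:,:2]
far=P.mean(0);print("brush far end mid",ray(c,[[(b[:,0].min()+b[:,0].max())/2,b[:,1].min()]],216))
print("exp far end", np.array([411.2,244.7])-55*u)
E
```

```text
[242 138] [279 161]
lip outer corners [[242 138]
 [279 138]] [[352.48273502 249.57696263  70.11349603]
 [366.24774171 286.01822578  70.11349603]] 38.95434595932751
across angle 69.3068783440629
lip mid [359.36523837 267.79759421] deck centre est [425.06190598 243.23461669]
[221 161] [291 299]
brush far end mid [[356.98167952 263.40449326 216.        ]]
exp far end [359.68302959 263.96140597]
```

Deck centre from close up is about (424, 242.4). I'll correct, come down to just above contact, and soften the grip so the brush can pivot in the pads.

```bash
python3 -m jog '[{"grip":3.5,"dx":0.23,"dy":2,"dz":-0.21,"spin":0},{"grip":3.5,"dx":0.23,"dy":4.5,"dz":-0.21,"spin":0},{"grip":3.5,"dx":0.23,"dy":6.3,"dz":-0.21,"spin":0},{"grip":3.5,"dx":0.23,"dy":7.0,"dz":-0.21,"spin":0},{"grip":3.5,"dx":0.23,"dy":7.0,"dz":-0.21,"spin":0},{"grip":3.5,"dx":0.23,"dy":7.0,"dz":-0.21,"spin":0}]' 40
python3 -m jog '[{"grip":3.5,"dx":0,"dy":0,"dz":0,"spin":0},{"grip":3.5,"dx":0,"dy":0.3,"dz":0,"spin":0},{"grip":3.5,"dx":0,"dy":0.6,"dz":0,"spin":0},{"grip":3.5,"dx":0,"dy":0.9,"dz":0,"spin":0},{"grip":3.5,"dx":0,"dy":1.2,"dz":0,"spin":0},{"grip":3.5,"dx":0,"dy":1.4,"dz":0,"spin":0},{"grip":3.5,"dx":0,"dy":1.4,"dz":0,"spin":0}]' 10
python3 look.py side s6; python3 - <<'E'
from h import *
j=cv2.imread("pics/s6.png")[190:290,170:290]
cv2.imwrite("pics/c6.png",cv2.resize(j,(600,500),interpolation=2))
E
```

```text
clock: 11.12
eef_pos: [414.2, 246.4, 127.7]
eef_rot: [-1.572, -0.001, 1.213]
wrist_force: [0.5, 0.5, -0.8]
finger_gap: 41.9
clock: 12.0
eef_pos: [413.9, 246.2, 112.8]
eef_rot: [-1.571, 0.0, 1.213]
wrist_force: [-0.8, -0.5, -0.4]
finger_gap: 42.0
```

View pics/c6.png

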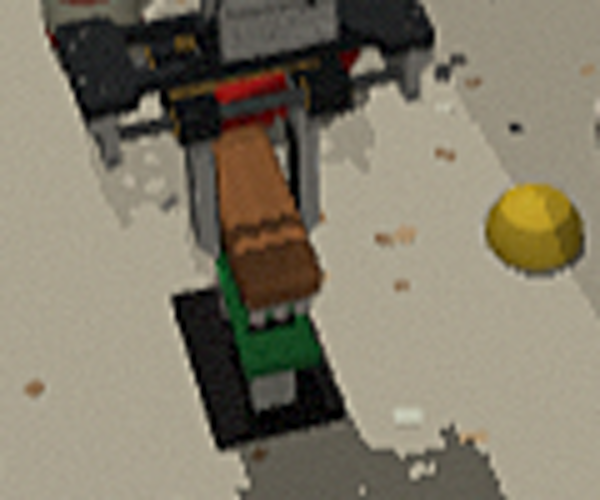

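View 9: the brush is in line with the deck. Its near end at (280,310) is still above the surface while the far end is near contact. The force is tiny, so I continue down in small steps.

```bash
python3 -m jog '[{"grip":3.5,"dx":0,"dy":0.2,"dz":0,"spin":0},{"grip":3.5,"dx":0,"dy":0.4,"dz":0,"spin":0},{"grip":3.5,"dx":0,"dy":0.6,"dz":0,"spin":0},{"grip":3.5,"dx":0,"dy":0.7,"dz":0,"spin":0},{"grip":3.5,"dx":0,"dy":0.7,"dz":0,"spin":0}]'
python3 -m jog '[{"grip":3.5,"dx":0,"dy":0.1,"dz":0,"spin":0},{"grip":3.5,"dx":0,"dy":0.2,"dz":0,"spin":0},{"grip":3.5,"dx":0,"dy":0.2,"dz":0,"spin":0}]'
python3 look.py side s7; python3 - <<'E'
from h import *
j=cv2.imread("pics/s7.png")[190:290,170:290]
cv2.imwrite("pics/c7.png",cv2.resize(j,(600,500),interpolation=2))
E
```

```text
clock: 12.68
eef_pos: [413.9, 246.2, 105.8]
eef_rot: [-1.571, 0.0, 1.213]
wrist_force: [-1.6, 0.4, -0.6]
finger_gap: 41.8
clock: 13.05
eef_pos: [413.9, 246.2, 103.9]
eef_rot: [-1.571, 0.0, 1.213]
wrist_force: [-1.2, 1.3, -0.7]
finger_gap: 41.8
```

View pics/c7.png

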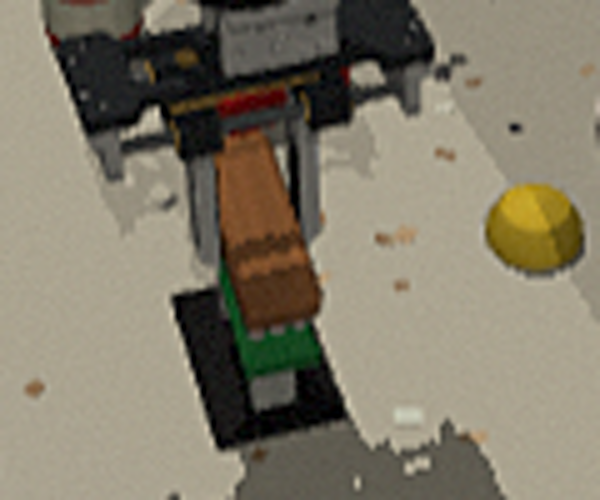

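View 10: the brush has pivoted with the slope and its near end is close to the deck. I keep going until the force rises.

```bash
for i in 1 ; do python3 -m jog '[{"grip":3.5,"dx":0,"dy":0.1,"dz":0,"spin":0},{"grip":3.5,"dx":0,"dy":0.15,"dz":0,"spin":0},{"grip":3.5,"dx":0,"dy":0.15,"dz":0,"spin":0},{"grip":3.5,"dx":0,"dy":0.15,"dz":0,"spin":0}]'; done
python3 -m jog '[{"grip":3.5,"dx":0,"dy":0.1,"dz":0,"spin":0},{"grip":3.5,"dx":0,"dy":0.15,"dz":0,"spin":0},{"grip":3.5,"dx":0,"dy":0.15,"dz":0,"spin":0},{"grip":3.5,"dx":0,"dy":0.15,"dz":0,"spin":0}]'
```

```text
clock: 13.6
eef_pos: [413.9, 246.2, 102.4]
eef_rot: [-1.571, 0.0, 1.213]
wrist_force: [-1.7, 0.8, 0.2]
finger_gap: 42.0
clock: 14.1
eef_pos: [414.2, 246.5, 101.7]
eef_rot: [-1.572, -0.001, 1.213]
wrist_force: [-5.3, 0.9, 9.9]
finger_gap: 42.4
```

The force jumped to 10 N and the descent stopped, so the brush is seated. I'll ease off, open gently and rise.

```bash
python3 -m jog '[{"grip":3.5,"dx":0,"dy":-0.05,"dz":0,"spin":0},{"grip":3.5,"dx":0,"dy":-0.08,"dz":0,"spin":0},{"grip":3.5,"dx":0,"dy":-0.08,"dz":0,"spin":0}]' 3
python3 -m jog '[{"grip":4.4,"dx":0,"dy":0,"dz":0,"spin":0},{"grip":4.8,"dx":0,"dy":0,"dz":0,"spin":0},{"grip":5.5,"dx":0,"dy":0,"dz":0,"spin":0},{"grip":6.5,"dx":0,"dy":0,"dz":0,"spin":0},{"grip":7.5,"dx":0,"dy":0,"dz":0,"spin":0},{"grip":7.5,"dx":0,"dy":0,"dz":0,"spin":0},{"grip":7.5,"dx":0,"dy":-1,"dz":0,"spin":0},{"grip":7.5,"dx":0,"dy":-3,"dz":0,"spin":0},{"grip":7.5,"dx":0,"dy":-7,"dz":0,"spin":0},{"grip":7.5,"dx":0,"dy":-12,"dz":0,"spin":0},{"grip":7.5,"dx":0,"dy":-16,"dz":0,"spin":0},{"grip":7.5,"dx":0,"dy":-16,"dz":0,"spin":0},{"grip":7.5,"dx":0,"dy":-16,"dz":0,"spin":0}]'
python3 look.py side s8;python3 look.py wrist w8;python3 look.py top t8; python3 - <<'E'
from h import *;import pickle
c=pickle.load(open("w8.pkl","rb"))
i=cv2.imread("pics/w8.png");j=cv2.imread("pics/s8.png")[190:290,170:303]
cv2.imwrite("pics/c8.png",cv2.resize(np.hstack([i,cv2.resize(j,(512,384),interpolation=2)]),(800,300)))
E
```

```text
clock: 14.48
eef_pos: [414.0, 246.2, 101.7]
eef_rot: [-1.571, 0.0, 1.213]
wrist_force: [0.7, 0.9, 0.2]
finger_gap: 42.4
clock: 16.1
eef_pos: [413.6, 246.1, 261.2]
eef_rot: [-1.57, 0.001, 1.213]
wrist_force: [0.9, -0.1, -0.1]
finger_gap: 74.8
```

View pics/c8.png

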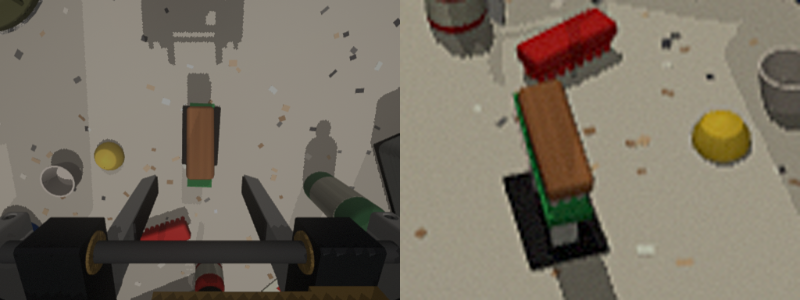

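View 11: the brush lies flat along the green deck, with green showing at both ends. I'll measure its offset.

```bash
python3 - <<'E'
from h import *;import pickle
c=pickle.load(open("w8.pkl","rb"))
th=np.radians(20)
b=mask(c,3,17,90,30,255,(220,110,300,245));q=cv2.boxPoints(cv2.minAreaRect(b));q=q[np.argsort(q[:,1])];print(q)
lo=ray(c,q[:2],122.6-18.8).mean(0);hi=ray(c,q[2:],122.6+18.8).mean(0)
d=hi-lo;print("brush yaw",np.degrees(np.arctan2(d[1],d[0])),"len",np.hypot(*d[:2]),"(exp 103)")
m=(lo+hi)/2;u=d[:2]/np.hypot(*d[:2]);cb=m[:2]+40*np.sin(th)*u;print("bristle centre xy",cb)
g=mask(c,45,85,80,20,255,(215,110,310,260))
H=cv2.cvtColor(c["color"],cv2.COLOR_RGB2HSV);mm=cv2.inRange(H,(45,80,20),(85,255,255));mm[:110]=0;mm[260:]=0;mm[:,:215]=0;mm[:,310:]=0
y,x=np.nonzero(mm);ym=190
L=(y<ym);Hh=~L
print("low green",x[L].min(),x[L].max(),y[L].min(),"high green",x[Hh].min(),x[Hh].max(),y[Hh].max())
zl=85-71*np.sin(th)+10*np.cos(th);zh=85+65*np.sin(th)
pl=ray(c,[[(x[L].min()+x[L].max())/2,y[L].min()]],zl)[0];ph=ray(c,[[(x[Hh].min()+x[Hh].max())/2,y[Hh].max()]],zh)[0]
print("deck lo/hi",pl,ph); dd=(ph-pl)[:2];print("deck yaw",np.degrees(np.arctan2(dd[1],dd[0])),np.hypot(*dd),"exp",65*np.cos(th)+71*np.cos(th)+10*np.sin(th))
v=dd/np.hypot(*dd);dc=(ph[:2]-65*np.cos(th)*v+pl[:2]+(71*np.cos(th)+10*np.sin(th))*v)/2;e=cb-dc
print("deck c",dc,"brush in deck x",e@v/np.cos(th),"y",e@[-v[1],v[0]])
# motion since previous frame: top view
D=pickle.load(open("d0.pkl","rb"))["top"]["color"];t=pickle.load(open("t8.pkl","rb"))["color"]
for n,(X,Y) in dict(ram=(274,233),lem=(247,235),jar=(218,139),van=(296,133),oil=(130,175)).items():
    print(n,int(cv2.absdiff(D[Y-9:Y+9,X-9:X+9],t[Y-9:Y+9,X-9:X+9]).mean()))
E
python3 -m jog '[{"grip":7.5,"dx":0,"dy":0,"dz":0,"spin":0},{"grip":7.5,"dx":0,"dy":0,"dz":0,"spin":0},{"grip":7.5,"dx":0,"dy":0,"dz":0,"spin":0},{"grip":7.5,"dx":0,"dy":0,"dz":0,"spin":0}]'; python3 look.py wrist w9; python3 - <<'E'
from h import *;import pickle
c=pickle.load(open("w9.pkl","rb"));b=mask(c,3,17,90,30,255,(220,110,300,245));q=cv2.boxPoints(cv2.minAreaRect(b));print(q[np.argsort(q[:,1])])
E
```

```text
[[238. 136.]
 [274. 136.]
 [274. 229.]
 [238. 229.]]
brush yaw -20.545164431693188 len 100.11195908840018 (exp 103)
bristle centre xy [419.75803512 241.95357935]
low green 243 274 132 high green 240 270 238
deck lo/hi [359.10258019 268.08290361  70.11349603] [478.9698266  218.40606182 107.23130932]
deck yaw -22.510689673094713 129.75340216236194 exp 131.21839786014024
deck c [423.22029534 241.51046045] brush in deck x -3.5842728387575296 y -0.916189552545594
ram 1
lem 2
jar 2
van 2
oil 1
clock: 16.75
eef_pos: [413.9, 246.2, 261.7]
eef_rot: [-1.571, 0.0, 1.213]
wrist_force: [-0.3, 0.0, -0.7]
finger_gap: 74.9
[[238. 136.]
 [273. 136.]
 [273. 228.]
 [238. 228.]]
```

The brush is at deck x ≈ -4 mm, y ≈ -1 mm, yaw within 2°, and at rest. The bystanders I checked have not moved. Handing in.

```bash
python3 -c "
from cell import ticket
print(ticket.sign_off())"
```

```text
the job is handed in; nothing more can be done
None
```

I pushed the plate to its stop with the brush, then set the brush on the green rest, and handed the job in at about 17 s. The hand-in reports no verdict, so everything below is from my own measurements.

- **Plate:** I held it down for roughly 0.8 s. The force rose from 13 N to 24 N with the height fixed at 94.2 mm. The brush was about 8 mm off the plate's middle (limit 25 mm), and the fingertips sat about 12 mm above the bristle tips.
- **Setting down:** the tool can only point straight down, so I used a soft 10 N grip and let the brush pivot in the pads to the 20° slope. At 10 N contact it was seated, and I opened the fingers and withdrew.
- **Brush on the rest:** it measured x ≈ -4 mm and y ≈ -1 mm in the deck frame, within about 2° of straight. It moved at most 1 px between two pictures 0.65 s apart.
- **Other things:** the top picture showed no change at the ramekin, lemon, jam jar, vanilla or oil. I did not compare the carton, but the arm stayed well clear of it.

**Disagreements:**
- The first jog was refused because rows had missing keys; nothing moved.
- My first plate estimate was about 8 mm off.
- One fit of the dispenser, from the wrist picture above the brush, was bad and I dropped it.
- Estimates of the deck centre differed by about 3 mm, and its yaw by about 2°.

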